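# Let the starter crock breathe: seat the nested lid pair, take off the outer lid only

### The job

Set the white crock up to breathe: carry the nested pair of lids over as one piece by the steel inner lid, lower it without dropping until it sits fully home and level in the crock's mouth, and let go of it. Then take hold of the dark wooden outer lid alone and lift it straight off, leaving the vented steel inner lid seated and untouched, and finish still holding the outer lid level in the air, about 10 cm above where it sat. The outer lid must not come off before the pair is home, and the crock and the other things on the shelf stay where they are.

Things in the scene. Friction and masses are not known exactly. Their poses are not given: they have to be found in the camera images.
- crock: White glazed ceramic crock with a thin blue band, open at the top, standing loose on the shelf, about 1.3 kg. Round, 128 mm across the belly, 120 mm tall, narrowing to 110 mm at the rim; the mouth is 98 mm inside. Origin: centre of its underside; z up.
- crock_rim (a point): Centre of the crock's mouth, level with the top of its rim (120 mm above its underside).
- inner_lid: Vented steel inner lid, 0.26 kg, loose, upright. Origin: centre of its underside. Going up: grey plug 0 to 14 mm (82 mm wide at the bottom, then 92), flange to 18 mm (110 wide) that rests on the crock's rim, straight collar to 44 mm (56 wide, the part to grip), perforated neck to 56 mm (42 wide). Fully home, its origin is 14 mm below the rim. It starts on the trivet, outer lid nested on it.
- outer_lid: Dark wooden cap, 0.07 kg, loose: 51 mm wide, 17 mm tall, with a brass knob 22 mm wide from 17 to 32 mm. Its skirt fits loosely over the inner lid's neck and rests on the collar, 44 mm above the inner lid's origin; nothing latches it, so lifting it leaves the inner lid behind. Origin: centre of the skirt's lower edge; z up.
- trivet: Round cork trivet, 150 mm across, 8 mm thick, fixed to the shelf, under the lids at the start. Origin: centre of its underside.
- jar_a: Empty glass starter jar with its steel lid on, 84 mm across, 135 mm tall, bystander. Origin: centre of its underside.
- jar_b: The second such jar, same size, bystander.
- spatula: Red silicone spatula with a wooden handle, 245 mm long, lying flat, 12 mm thick, bystander. Origin at the underside near its middle.
- scraper: Stainless dough scraper with a round wooden grip, 100 x 150 mm, 18 mm high, lying flat, bystander. Origin at the underside near its middle.
- cup: Blue ceramic mug, 76 mm across, 75 mm tall, bystander. Origin: centre of its underside.
There are look-alikes about, which are no part of the job. There is more than one size of the outer_lid; the job needs the smallest.

How it is judged (in metres and radians):
On the way:
1. the nested pair sits fully home in the crock's mouth, outer lid still on, let go (z of inner_lid in the frame of crock between 0.102 and 0.109 m and horizontal distance between inner_lid and crock_rim below 0.006 m and angle between inner_lid's own z axis and vertical below 0.05 rad and z of outer_lid in the frame of inner_lid between 0.041 and 0.047 m and horizontal distance between outer_lid and inner_lid below 0.005 m and contact force between the fingers and inner_lid below 0.1 N), for 0.3 s.
At the end, for the whole second after the job is handed in: Inner lid home in the crock (flange on the rim within 3 mm, centred within 6 mm, level within 0.05 rad), untouched. Fingers hold the outer lid still, level within 0.2 rad, at least 60 mm above its nested place, within 60 mm sideways of it, touching nothing else. Crock within 20 mm of its start (z of inner_lid in the frame of crock between 0.102 and 0.109 m and horizontal distance between inner_lid and crock_rim below 0.006 m and angle between each of inner_lid, crock's own z axis and vertical below 0.05 rad and z of outer_lid in the frame of inner_lid above 0.104 m and horizontal distance between outer_lid and crock_rim below 0.06 m and angle between outer_lid's own z axis and vertical below 0.2 rad and linear speed of outer_lid below 0.03 m/s and contact force between the fingers and outer_lid above 1 N and contact force between each of outer_lid, the fingers and inner_lid below 0.05 N and contact force between outer_lid and crock below 0.05 N and linear speed of inner_lid below 0.02 m/s and distance of crock from where it was at the start of the episode below 0.02 m); the arm keeps its last pose, push and grip.
It fails at once if the outer lid comes off the inner lid while the inner lid is not fully home, or the inner lid is unseated afterwards ((z of outer_lid in the frame of inner_lid above 0.052 m or horizontal distance between outer_lid and inner_lid above 0.012 m) and not (z of inner_lid in the frame of crock between 0.102 and 0.109 m and horizontal distance between inner_lid and crock_rim below 0.006 m and angle between inner_lid's own z axis and vertical below 0.05 rad)).
It fails at once if the inner lid is touched after the outer lid has come off (z of outer_lid in the frame of inner_lid above 0.06 m and contact force between the fingers and inner_lid above 1 N).
It fails at once if the lid pair is dropped (contact force between the fingers and inner_lid below 0.05 N and linear speed of inner_lid above 0.35 m/s).
It fails at once if the crock is pushed more than 20 mm or tipped (distance of crock from where it was at the start of the episode above 0.02 m or angle between crock's own z axis and vertical above 0.15 rad).
It fails at once if a bystander is moved more than 25 mm (distance of any of jar_a, jar_b, spatula, scraper, cup from where it was at the start of the episode above 0.025 m).
It also fails if it takes over 51 s, if anything falls off the work surface, if the arm or the gripper's body presses on something with over 40 N, if the wrist force passes 120 N, or if a joint passes its speed limit or range.

### The arm

A 7-joint arm with a two-finger parallel gripper is mounted at the origin on the work surface. World frame = base frame: x ahead of the robot, y to its left, z up, the work surface at z = 0. Lengths are in mm, angles in rad, forces in N, time in s.
With the tool pointing down it reaches from about 400 to 850 mm from the base axis. Payload 10.4 kg.
Tool frame: the origin (TCP) lies midway between the tips of the shut fingers; the grasp point (between the pads) lies 19 mm behind it; z points along the fingers, y is the line along which they close (so a half turn about z gives the same grasp; the last joint's range is limited). The gripper opens to 87 mm and grips with 3 to 60 N. Pads are 19 mm wide; open, the fingers measure 117 mm over their backs; the gripper's body (75 mm by 190 mm) begins 51 mm behind the grasp point.
Start: joints at [1.3, 0.332, -0.065, 1.46, 0.022, 1.35, -0.088], TCP at [153.316, -605.926, 222.576] pointing down, gripper open.
Joint ranges: [-2.6, 2.6], [-0.5, 2.12], [-1.47, 1.34], [0.16, 2.42], [-1.27, 4.41], [0.06, 2.06], [-2.6, 2.6]. Speed limits (rad/s): [2.22, 2.22, 2.79, 2.79, 3.14, 3.14, 3.14].

### API

Orientations are given as a unit quaternion [w, x, y, z].
In Python, from station import sensors, vision, order gives the robot as it stands. The module is installed in compiled form; this text tells all that it offers.
- The arm moves only by the tool drive_tool, never from a script. Its argument "deltas" is a list of rows, each a list of 7 numbers: the shift along the tool's x, y, z in cm, then the turn, a rotation vector about the tool's x, y, z in rad, then the closure, from 0 (fully open) to 1 (shut). A call has 1 to 5 rows; each row shifts and turns the commanded pose from where the row before left it, along the tool's axes as they then stand; what a row does not reach is not made up. A row lasts 1/12 s, in which the tool goes at most 41.7 mm and 7.16 degrees, less where a joint would pass 70% of its speed; a pose out of reach is approached as far as the arm can. A call is refused whole if a number of a shift passes 4.17 or a number of a turn 0.125, either way. A call with a gripper value outside its range is refused whole. The fingers move at their own pace and stop on an object; "grip_force" is the grip in N (left out, the last holds). Time passes only in rows, so rows that do not move let the fingers close. It gives the time, the measured TCP pose, the force and the opening at its end, in the units of the state.
- sensors.sense(): the state, without advancing time (a new reading comes with each control period).
- vision.get_image(name): name is "scene" or "side" or "wrist"; returns a dict with "img" (384x512x3 uint8, red, green, blue), "z_map" (384x512 float32, mm along the optical axis (not along the pixel's ray), 0 where there is no reading), "fx", "fy", "cx", "cy" (pixels), "world_to_cam" (4x4, takes a point from world to camera coordinates); the wrist camera has in their place "T_tool_cam" (4x4, takes a point from camera to tool coordinates, whose origin is the TCP and whose axes are the flange's). Camera axes: x right, y down, z forward; pixel columns grow to the right and rows downward; lengths in mm; the calibration is good to about 2 mm. A picture is of the moment at which its call begins: read the wrist's pose just before it.
- order.close_job(): hands the job in, once; it reports no verdict.
The state is a dict: "time_s": time; "qpos": joint angles; "qvel": joint speeds; "effort": joint torques, N m; "tcp_pos": TCP position; "ee_rot": TCP orientation; "contact_force": force on the tool from outside, world axes, zero at the start; "wrist_torque": the same for the moment, N m; "finger_gap": finger opening in mm.
Only numpy, scipy, OpenCV 4.12 (cv2) and the standard library are available. Lean on these libraries where they do the work, as an engineer would, in place of code of your own. Each camera call takes 0.05 s, during which the arm holds its last target. There are 200 camera calls.

## Working session

There is one attempt and no reset: what is moved stays moved. The work goes in short steps, Python scripts to look and compute and a tool call to move; the robot and the scene stay as the last step left them, time stands still between calls to the robot, and variables do not carry over. Pictures are saved under pics/ and viewed, on a budget of 10 in all, crops included, one or two more only if the job needs it, and the job is handed in when it is done.

Besides the shell and the picture viewer there is one more tool, called after "Emit:" in YAML: its name, and indented under it one key for each argument. drive_tool: Moves the arm, as the interface text tells. Its arguments: {"type":"object","properties":{"deltas":{"type":"array","items":{"type":"array","items":{"type":"number"}}},"grip_force":{"type":"number"}},"required":["deltas"]}

```bash
mkdir -p pics; cat > h.py <<'E'
import numpy as np, cv2
from station import sensors, vision, order
def grab(name):
    s=sensors.sense(); d=vision.get_image(name)
    cv2.imwrite(f"pics/{name}_{s['time_s']:.2f}.png",d['img'][:,:,::-1])
    np.savez(f"last_{name}.npz",tp=s['tcp_pos'],q=s['ee_rot'],**{k:d[k] for k in d})
    return s,d
def world(d,u,v,z=None):
    from scipy.spatial.transform import Rotation as R
    z=float(d['z_map'][int(v),int(u)]) if z is None else z
    p=np.array([(u-d['cx'])/d['fx']*z,(v-d['cy'])/d['fy']*z,z,1])
    if 'world_to_cam' in d: return (np.linalg.inv(d['world_to_cam'])@p)[:3]
    q=d['q']; t=(d['T_tool_cam']@p)[:3]
    return R.from_quat([q[1],q[2],q[3],q[0]]).apply(t)+d['tp']
def load(n): return dict(np.load(f"last_{n}.npz"))
E
python3 - <<'E'
from h import *
s,_=grab('scene'); grab('side'); print(s)
a=cv2.imread('pics/scene_%.2f.png'%s['time_s'])
import glob; print(glob.glob('pics/*'))
E
```

```text
{'time_s': 0.0, 'qpos': array([ 1.30040586,  0.33286792, -0.06469656,  1.46092686,  0.0216108 ,
        1.34991097, -0.08847765]), 'qvel': array([-9.71393606e-04, -2.29534687e-04,  7.26735585e-05, -3.64110847e-05,
        9.62713049e-06,  1.78029115e-04, -4.51158138e-04]), 'effort': array([-1.25611703e-03, -6.23250747e+01,  2.38309923e-02, -3.89898705e+01,
       -6.14478788e-02,  3.97861702e-02,  1.50107771e-04]), 'tcp_pos': array([ 153.18320723, -605.53996586,  221.76331352]), 'ee_rot': array([-6.97334991e-04,  9.92331944e-01,  1.23599397e-01, -1.25925095e-04]), 'contact_force': array([-0.24309443,  0.04364311,  0.99970473]), 'wrist_torque': array([-0.04986176, -0.03970882,  0.05528745]), 'finger_gap': 87.18871106187896}
['pics/side_0.05.png', 'pics/scene_0.00.png']
```

View pics/scene_0.00.png

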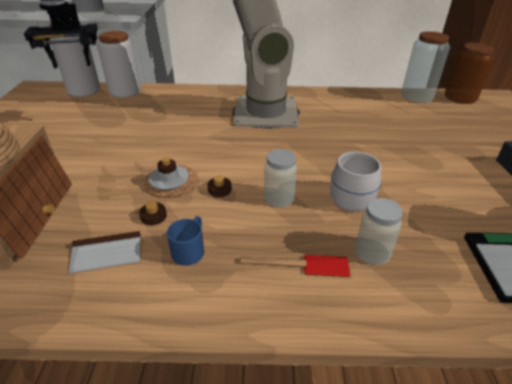

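View pics/side_0.05.png

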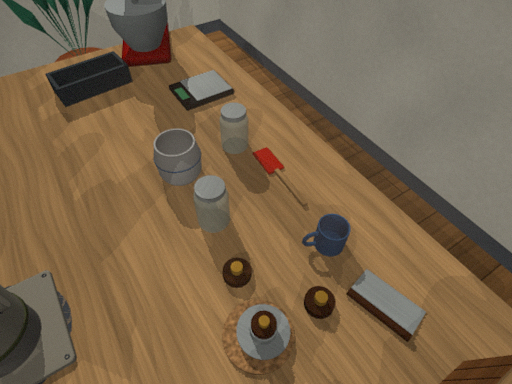

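The scene view shows the lid pair on the trivet at (167,175), with look-alike caps at (219,187) and (152,213). The crock is at (356,180), jars at (280,178) and (378,230), and the mug at (186,240). The side view agrees: pair at (264,330), crock at (177,155).

```bash
python3 - <<'E'
from h import *
for n in ('scene','side'):
    d=load(n); h,w=d['z_map'].shape
    v,u=np.mgrid[0:h,0:w]; z=d['z_map'].astype(float)
    P=np.stack([(u-d['cx'])/d['fx']*z,(v-d['cy'])/d['fy']*z,z,np.ones_like(z)],-1)@np.linalg.inv(d['world_to_cam']).T
    P=P[...,:3]; ok=z>0; np.save(n+'_P.npy',P)
    def box(c,r,zl,zh):
        m=ok&(abs(P[...,0]-c[0])<r)&(abs(P[...,1]-c[1])<r)&(P[...,2]>zl)&(P[...,2]<zh)
        q=P[m]
        return len(q),q.min(0).round(),q.max(0).round(),((q.min(0)+q.max(0))/2).round(1)
    px={'scene':dict(knob=(166,161),cap2=(219,182),cap3=(152,207),crock=(356,156),jarA=(280,155),jarB=(382,207),cup=(186,228)),
        'side':dict(knob=(264,321),cap2=(237,266),cap3=(320,297),crock=(177,135),jarA=(210,184),jarB=(234,108),cup=(334,222))}[n]
    for k,(a,b) in px.items(): print(n,k,P[b,a].round())
    c=P[px['knob'][1],px['knob'][0]]; print('cap',box(c,45,54,70),'knob',box(c,45,72,90),'fl',box(c,75,20,30))
    c=P[px['crock'][1]+24,px['crock'][0]]
    print('rim',box(c,110,115,125))
E
```

```text
scene knob [ 465. -268.   84.]
scene cap2 [ 493. -125.   38.]
scene cap3 [ 606. -278.   43.]
scene crock [457. 240. 106.]
scene jarA [500.  35. 133.]
scene jarB [695. 247. 135.]
scene cup [ 680. -182.   46.]
cap (169, array([ 431., -298.,   54.]), array([ 481., -248.,   70.]), array([ 455.6, -272.9,   62. ])) knob (56, array([ 444., -282.,   72.]), array([ 466., -262.,   86.]), array([ 455. , -272.4,   79.3])) fl (477, array([ 399., -327.,   21.]), array([ 508., -219.,   30.]), array([ 453.8, -273.4,   25.7]))
rim (284, array([452., 181., 115.]), array([563., 289., 122.]), array([507.9, 235.1, 118.5]))
side knob [ 453. -273.   81.]
side cap2 [ 479. -128.   39.]
side cap3 [ 590. -285.   40.]
side crock [532. 281.  96.]
side jarA [512.  44. 132.]
side jarB [705. 259. 132.]
side cup [ 740. -156.   44.]
cap (456, array([ 428., -299.,   55.]), array([ 477., -249.,   70.]), array([ 452.8, -273.7,   62.3])) knob (113, array([ 442., -284.,   72.]), array([ 463., -263.,   85.]), array([ 452.9, -273.3,   78.7])) fl (1605, array([ 399., -328.,   20.]), array([ 508., -219.,   30.]), array([ 453.2, -273.2,   24.9]))
rim (227, array([452., 180., 115.]), array([560., 291., 120.]), array([506.1, 235.4, 117.6]))
```

Emit:
drive_tool:
  deltas:
    - [2.49,-1.66,0,0,0,0,0]
    - [2.49,-1.66,0,0,0,0,0]
    - [2.49,-1.66,0,0,0,0,0]
    - [2.49,-1.66,0,0,0,0,0]
    - [2.49,-1.66,0,0,0,0,0]
  grip_force: 30

```text
time_s: 0.52
tcp_pos: [254.3, -493.6, 222.2]
ee_rot: [-0.0, 0.992, 0.124, -0.0]
contact_force: [0.2, -0.9, -0.8]
finger_gap: 87.3
```

Emit:
drive_tool:
  deltas:
    - [2.49,-1.66,0,0,0,0,0]
    - [2.49,-1.66,0,0,0,0,0]
    - [2.49,-1.66,0,0,0,0,0]
    - [2.49,-1.66,0,0,0,0,0]
    - [2.49,-1.66,0,0,0,0,0]

```text
time_s: 0.93
tcp_pos: [354.6, -382.6, 222.3]
ee_rot: [-0.0, 0.992, 0.124, -0.0]
contact_force: [0.3, 0.3, 1.0]
finger_gap: 87.2
```

Emit:
drive_tool:
  deltas:
    - [2.49,-1.66,0,0,0,0,0]
    - [2.49,-1.66,0,0,0,0,0]
    - [2.49,-1.66,0,0,0,0,0]
    - [2.49,-1.66,0,0,0,0,0]
    - [2.49,-1.66,0,0,0,0,0]

```text
time_s: 1.35
tcp_pos: [454.9, -271.7, 222.4]
ee_rot: [-0.0, 0.992, 0.124, -0.0]
contact_force: [1.4, -0.9, 0.1]
finger_gap: 86.9
```

Emit:
drive_tool:
  deltas:
    - [0,0,0,0,0,0,0]
    - [0,0,0,0,0,0,0]
    - [0,0,0,0,0,0,0]

```text
time_s: 1.6
tcp_pos: [453.8, -273.4, 222.2]
ee_rot: [0.0, 0.992, 0.123, -0.0]
contact_force: [0.4, -0.9, -0.1]
finger_gap: 86.9
```

```bash
cat >> h.py <<'E'
def cloud(n):
    from scipy.spatial.transform import Rotation as R
    d=load(n); z=d['z_map'].astype(float); v,u=np.mgrid[0:z.shape[0],0:z.shape[1]]
    P=np.stack([(u-d['cx'])/d['fx']*z,(v-d['cy'])/d['fy']*z,z,np.ones_like(z)],-1)
    if 'world_to_cam' in d: return (P@np.linalg.inv(d['world_to_cam']).T)[...,:3][z>0]
    q=d['q']; return R.from_quat([q[1],q[2],q[3],q[0]]).apply(((P@d['T_tool_cam'].T)[...,:3])[z>0])+d['tp']
def ext(P,c,r,zl,zh):
    m=(abs(P[:,0]-c[0])<r)&(abs(P[:,1]-c[1])<r)&(P[:,2]>zl)&(P[:,2]<zh); q=P[m]
    return (len(q),q.min(0).round(1),q.max(0).round(1),((q.min(0)+q.max(0))/2).round(1)) if len(q) else 0
E
python3 - <<'E'
from h import *
s,d=grab('wrist'); print(s['time_s'],s['tcp_pos'])
P=cloud('wrist'); c=(453,-273)
for a in ((60,70),(80,88),(20,30)): print(ext(P,c,65,*a))
E
```

```text
1.6 [ 453.77909606 -273.43699607  222.23343585]
(1141, array([ 428.3, -297.9,   60.2]), array([ 478.5, -247.6,   70. ]), array([ 453.4, -272.7,   65.1]))
(336, array([ 443.1, -283. ,   80.2]), array([ 464. , -262. ,   86.2]), array([ 453.5, -272.5,   83.2]))
(4258, array([ 398.2, -327.5,   23.7]), array([ 508.1, -217.8,   29.8]), array([ 453.2, -272.7,   26.7]))
```

```bash
ls pics
```

```text
scene_0.00.png
side_0.05.png
wrist_1.60.png
```

Emit:
drive_tool:
  deltas:
    - [0,0,3,0,0,0,0]
    - [0,0,3,0,0,0,0]
    - [0,0,3,0,0,0,0]
    - [0,0,3,0,0,0,0]
    - [0,0,2.2,0,0,0,0]

```text
time_s: 2.07
tcp_pos: [452.4, -273.8, 78.1]
ee_rot: [-0.0, 0.992, 0.122, -0.001]
contact_force: [-0.3, -0.1, 0.3]
finger_gap: 87.0
```

Emit:
drive_tool:
  deltas:
    - [0,0,1.5,0,0,0,0]
    - [0,0,1.5,0,0,0,0]
    - [0,0,1,0,0,0,0]
    - [0,0,1,0,0,0,0]

```text
time_s: 2.4
tcp_pos: [453.6, -273.9, 29.8]
ee_rot: [0.0, 0.992, 0.123, -0.0]
contact_force: [-0.0, 0.6, 0.3]
finger_gap: 87.1
```

Emit:
drive_tool:
  deltas:
    - [0,0,0,0,0,0,0]
    - [0,0,0,0,0,0,0]

```text
time_s: 2.57
tcp_pos: [454.1, -273.3, 30.6]
ee_rot: [-0.0, 0.992, 0.123, -0.0]
contact_force: [-0.4, 0.7, 1.0]
finger_gap: 87.0
```

Close gradually.

Emit:
drive_tool:
  deltas:
    - [0,0,0,0,0,0,0.2]
    - [0,0,0,0,0,0,0.3]
    - [0,0,0,0,0,0,0.35]
    - [0,0,0,0,0,0,0.5]
    - [0,0,0,0,0,0,1]
  grip_force: 35

```text
time_s: 2.98
tcp_pos: [454.5, -273.0, 30.9]
ee_rot: [0.0, 0.992, 0.124, 0.0]
contact_force: [0.1, -0.4, 0.3]
finger_gap: 61.5
```

Emit:
drive_tool:
  deltas:
    - [0,0,0,0,0,0,1]
    - [0,0,0,0,0,0,1]
    - [0,0,0,0,0,0,1]
    - [0,0,0,0,0,0,1]
    - [0,0,0,0,0,0,1]

```text
time_s: 3.4
tcp_pos: [454.4, -272.9, 30.7]
ee_rot: [0.0, 0.992, 0.124, 0.0]
contact_force: [-1.9, 1.4, 5.7]
finger_gap: 55.2
```

Emit:
drive_tool:
  deltas:
    - [0,0,-0.4,0,0,0,1]
    - [0,0,-0.6,0,0,0,1]
    - [0,0,-0.6,0,0,0,1]
    - [0,0,-0.4,0,0,0,1]
    - [0,0,0,0,0,0,1]

```text
time_s: 3.82
tcp_pos: [454.9, -273.3, 51.7]
ee_rot: [0.001, 0.992, 0.124, 0.001]
contact_force: [0.3, -0.9, -3.8]
finger_gap: 55.4
```

Emit:
drive_tool:
  deltas:
    - [0,0,-0.7,0,0,0,1]
    - [0,0,-1.4,0,0,0,1]
    - [0,0,-1.8,0,0,0,1]
    - [0,0,-1.8,0,0,0,1]
    - [0,0,-1.8,0,0,0,1]

```text
time_s: 4.23
tcp_pos: [454.1, -272.7, 126.5]
ee_rot: [-0.0, 0.992, 0.124, -0.0]
contact_force: [0.8, -1.4, -4.6]
finger_gap: 55.4
```

Emit:
drive_tool:
  deltas:
    - [0,0,-1.8,0,0,0,1]
    - [0,0,-1.8,0,0,0,1]
    - [0,0,-1.5,0,0,0,1]
    - [0,0,-1,0,0,0,1]
    - [0,0,-0.4,0,0,0,1]

```text
time_s: 4.65
tcp_pos: [454.9, -273.1, 192.2]
ee_rot: [0.001, 0.992, 0.124, 0.001]
contact_force: [0.1, -1.1, -3.5]
finger_gap: 55.1
```

Emit:
drive_tool:
  deltas:
    - [0,0,0,0,0,0,1]
    - [0,0,0,0,0,0,1]

```text
time_s: 4.82
tcp_pos: [454.0, -272.8, 189.8]
ee_rot: [-0.0, 0.992, 0.124, -0.0]
contact_force: [-0.6, 0.4, -4.9]
finger_gap: 55.2
```

```bash
python3 - <<'E'
from h import *
from scipy.spatial.transform import Rotation as R
s,d=grab('wrist'); print(s['time_s'],s['tcp_pos'],s['ee_rot'],s['qpos'].round(2),s['contact_force'])
grab('side')
x,y,z=s['tcp_pos']
for n in ('wrist','side'):
    P=cloud(n)
    for a in ((224,232),(240,252),(180,192),(150,170)): print(n,ext(P,(x,y),57,*a))
q=s['ee_rot']; r=R.from_quat([q[1],q[2],q[3],q[0]])
print(r.inv().apply(np.array([506.5,235.2,z])-s['tcp_pos']))
E
ls pics
```

```text
4.8167 [ 454.00193461 -272.76678342  189.84620529] [-2.34306742e-04  9.92333252e-01  1.23590187e-01 -3.58629871e-04] [ 0.81  0.17 -0.39  1.74  0.07  1.25 -0.92] [-0.57490938  0.39973018 -4.89282242]
wrist (3246, array([ 434.3, -307.6,  224. ]), array([ 478.7, -233.3,  232. ]), array([ 456.5, -270.4,  228. ]))
wrist (1815, array([ 440.4, -306.2,  240. ]), array([ 473.8, -236.1,  252. ]), array([ 457.1, -271.1,  246. ]))
wrist (10367, array([ 403.4, -327.1,  180.5]), array([ 508.1, -218.4,  192. ]), array([ 455.8, -272.8,  186.3]))
wrist 0
side (217, array([ 427.8, -294.9,  224.1]), array([ 478.1, -244.4,  231.9]), array([ 452.9, -269.7,  228. ]))
side (22, array([ 434. , -280.9,  240. ]), array([ 446.2, -238.3,  245.9]), array([ 440.1, -259.6,  242.9]))
side (1296, array([ 397.7, -328.1,  180. ]), array([ 507.2, -221.9,  191.9]), array([ 452.5, -275. ,  186. ]))
side 0
[ 1.75491157e+02 -4.79571820e+02  1.50779194e-01]
scene_0.00.png
side_0.05.png
side_4.87.png
wrist_1.60.png
wrist_4.82.png
```

Emit:
drive_tool:
  deltas:
    - [0.3,-0.83,0,0,0,0,1]
    - [0.6,-1.66,0,0,0,0,1]
    - [0.87,-2.38,0,0,0,0,1]
    - [0.87,-2.38,0,0,0,0,1]
    - [0.87,-2.38,0,0,0,0,1]

```text
time_s: 5.33
tcp_pos: [464.5, -169.1, 190.0]
ee_rot: [-0.0, 0.992, 0.124, -0.0]
contact_force: [0.5, 0.3, -3.2]
finger_gap: 55.2
```

Emit:
drive_tool:
  deltas:
    - [0.87,-2.38,0,0,0,0,1]
    - [0.87,-2.38,0,0,0,0,1]
    - [0.87,-2.38,0,0,0,0,1]
    - [0.87,-2.38,0,0,0,0,1]
    - [0.87,-2.38,0,0,0,0,1]

```text
time_s: 5.75
tcp_pos: [477.2, -42.9, 190.1]
ee_rot: [-0.0, 0.992, 0.124, -0.0]
contact_force: [0.0, -0.2, -4.9]
finger_gap: 54.9
```

Emit:
drive_tool:
  deltas:
    - [0.87,-2.38,0,0,0,0,1]
    - [0.87,-2.38,0,0,0,0,1]
    - [0.87,-2.38,0,0,0,0,1]
    - [0.87,-2.38,0,0,0,0,1]
    - [0.87,-2.38,0,0,0,0,1]

```text
time_s: 6.17
tcp_pos: [490.1, 83.0, 190.2]
ee_rot: [0.0, 0.992, 0.124, -0.0]
contact_force: [0.5, 0.1, -3.4]
finger_gap: 55.8
```

Emit:
drive_tool:
  deltas:
    - [0.87,-2.38,0,0,0,0,1]
    - [0.87,-2.38,0,0,0,0,1]
    - [0.87,-2.38,0,0,0,0,1]
    - [0.87,-2.38,0,0,0,0,1]
    - [0.87,-2.38,0,0,0,0,1]

```text
time_s: 6.58
tcp_pos: [503.0, 208.8, 190.1]
ee_rot: [0.0, 0.992, 0.124, -0.0]
contact_force: [-0.2, -0.1, -4.2]
finger_gap: 55.4
```

Emit:
drive_tool:
  deltas:
    - [0.6,-1.66,0,0,0,0,1]
    - [0.39,-0.97,0,0,0,0,1]
    - [0,0,0,0,0,0,1]
    - [0,0,0,0,0,0,1]
    - [0,0,0,0,0,0,1]

```text
time_s: 7.0
tcp_pos: [506.9, 233.7, 190.2]
ee_rot: [0.001, 0.992, 0.123, -0.0]
contact_force: [-0.1, -0.5, -3.9]
finger_gap: 55.4
```

```bash
python3 - <<'E'
from h import *
s,d=grab('side'); print(s['time_s'],s['tcp_pos'],s['qpos'].round(2),s['contact_force'])
s,d=grab('wrist')
x,y,z=s['tcp_pos']
for n in ('wrist','side'):
    P=cloud(n)
    for a in ((182,189),(176,189),(222,232),(116,124)): print(n,ext(P,(x,y),58,*a))
a=np.hstack([cv2.imread('pics/side_%.2f.png'%(s['time_s']-.05))[60:252,50:306]]); cv2.imwrite('pics/c1.png',cv2.resize(a,None,fx=3,fy=3))
E
ls pics
```

```text
7.0 [506.8948266  233.73259402 190.18683249] [ 0.15  0.3  -0.78  1.65  0.22  1.28 -2.  ] [-0.10400405 -0.53785946 -3.86662844]
wrist (10205, array([455.8, 179.3, 182.1]), array([561.1, 288.1, 189. ]), array([508.5, 233.7, 185.6]))
wrist (10211, array([455.8, 179.3, 180.7]), array([561.1, 288.1, 189. ]), array([508.5, 233.7, 184.8]))
wrist (3488, array([487.6, 198.4, 222. ]), array([532. , 273.8, 232. ]), array([509.8, 236.1, 227. ]))
wrist (767, array([524.6, 209.3, 116. ]), array([561.8, 288.4, 122.3]), array([543.2, 248.8, 119.2]))
side (508, array([451.3, 176.3, 182. ]), array([560.4, 284. , 189. ]), array([505.9, 230.2, 185.5]))
side (580, array([451.3, 176.2, 178.6]), array([560.4, 284. , 189. ]), array([505.9, 230.1, 183.8]))
side (96, array([480.6, 195.5, 222. ]), array([506.7, 270.3, 231.8]), array([493.7, 232.9, 226.9]))
side (136, array([451.6, 179.6, 116. ]), array([560.4, 275. , 120.5]), array([506. , 227.3, 118.3]))
c1.png
scene_0.00.png
side_0.05.png
side_4.87.png
side_7.00.png
wrist_1.60.png
wrist_4.82.png
wrist_7.05.png
```

View pics/c1.png

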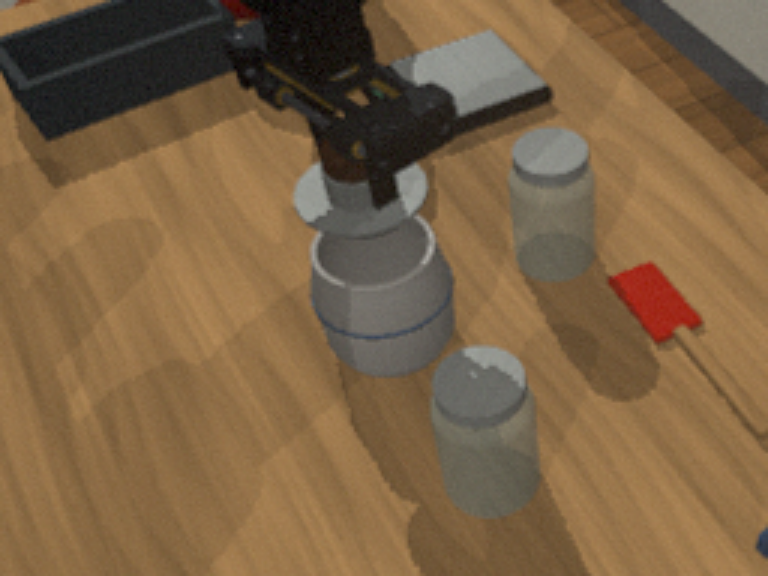

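```bash
python3 - <<'E'
from h import *
from scipy.optimize import least_squares
def ringfit(P,c,zl,zh,R=55):
    m=(P[:,2]>zl)&(P[:,2]<zh)&(np.hypot(P[:,0]-c[0],P[:,1]-c[1])<64); q=P[m][:,:2]
    ang=np.degrees(np.arctan2(q[:,1]-c[1],q[:,0]-c[0]))//12; r=np.hypot(*(q-c).T)
    e=np.array([q[ang==a][r[ang==a].argmax()] for a in np.unique(ang)])
    e=e[abs(np.hypot(*(e-c).T)-R)<8]
    f=least_squares(lambda x:np.hypot(*(e-x).T)-R,c,loss='soft_l1'); return f.x.round(1),len(e)
for n in ('side','wrist'):
    P=cloud(n); c=np.array([506.5,234.])
    print(n,'lid',ringfit(P,c,180,189),'rim',ringfit(P,c,114,123))
    fl=P[(np.hypot(P[:,0]-506,P[:,1]-233)<54)&(np.hypot(P[:,0]-506,P[:,1]-233)>36)&(P[:,2]>180)&(P[:,2]<189)]
    A=np.c_[fl[:,:2]-[506,233],np.ones(len(fl))]; print('tilt',np.linalg.lstsq(A,fl[:,2],rcond=None)[0])
E
```

```text
side lid (array([505.6, 231.9]), 22) rim (array([506.5, 235.3]), 22)
tilt [3.97050330e-03 2.39569513e-03 1.83375858e+02]
wrist lid (array([506.1, 233.2]), 21) rim (array([506.9, 236.7]), 9)
tilt [-4.60061349e-04 -2.77806201e-03  1.85756823e+02]
```

The crop shows the pair held level above the crock's mouth: flange at about (360,195), rim at (373,250). Both cameras put the lid 0.8 mm short in x and 3.4 mm short in y. I'll correct that and lower.

Emit:
drive_tool:
  deltas:
    - [0.16,-0.31,0,0,0,0,1]
    - [0,0,1,0,0,0,1]
    - [0,0,1.5,0,0,0,1]
    - [0,0,1,0,0,0,1]
    - [0,0,0.6,0,0,0,1]

```text
time_s: 7.52
tcp_pos: [507.0, 237.8, 147.6]
ee_rot: [0.0, 0.992, 0.123, -0.001]
contact_force: [-0.1, -0.3, -3.6]
finger_gap: 55.2
```

Emit:
drive_tool:
  deltas:
    - [0,0,0.4,0,0,0,1]
    - [0,0,0.3,0,0,0,1]
    - [0,0,0.3,0,0,0,1]
    - [0,0,0,0,0,0,1]
    - [0,0,0,0,0,0,1]

```text
time_s: 7.93
tcp_pos: [507.8, 238.6, 139.8]
ee_rot: [-0.0, 0.992, 0.124, 0.0]
contact_force: [0.4, -0.6, -4.3]
finger_gap: 55.0
```

Emit:
drive_tool:
  deltas:
    - [0,0,0.2,0,0,0,1]
    - [0,0,0.2,0,0,0,1]
    - [0,0,0.2,0,0,0,1]
    - [0,0,0.2,0,0,0,1]
    - [0,0,0,0,0,0,1]

```text
time_s: 8.35
tcp_pos: [507.4, 238.3, 131.0]
ee_rot: [0.0, 0.992, 0.124, -0.0]
contact_force: [0.9, 0.2, -4.3]
finger_gap: 55.9
```

Emit:
drive_tool:
  deltas:
    - [0,0,0.1,0,0,0,1]
    - [0,0,0.1,0,0,0,1]
    - [0,0,0.05,0,0,0,1]
    - [0,0,0,0,0,0,1]
    - [0,0,0,0,0,0,1]

```text
time_s: 8.77
tcp_pos: [507.6, 238.5, 129.0]
ee_rot: [0.0, 0.992, 0.124, 0.0]
contact_force: [-0.1, -1.0, -4.4]
finger_gap: 55.2
```

Emit:
drive_tool:
  deltas:
    - [0,0,0.06,0,0,0,1]
    - [0,0,0.06,0,0,0,1]
    - [0,0,0,0,0,0,1]
    - [0,0,0,0,0,0,1]

```text
time_s: 9.1
tcp_pos: [507.8, 238.5, 128.7]
ee_rot: [0.0, 0.992, 0.124, 0.0]
contact_force: [-4.0, -3.1, 5.6]
finger_gap: 55.5
```

Emit:
drive_tool:
  deltas:
    - [0,0,0.06,0,0,0,1]
    - [0,0,0.04,0,0,0,1]
    - [0,0,0,0,0,0,1]
    - [0,0,0,0,0,0,1]

```text
time_s: 9.43
tcp_pos: [507.8, 238.6, 128.6]
ee_rot: [0.0, 0.992, 0.124, 0.001]
contact_force: [-6.1, -4.6, 13.9]
finger_gap: 55.5
```

```bash
python3 - <<'E'
from h import *
s,d=grab('side'); print(s['tcp_pos'],s['contact_force'])
s,d=grab('wrist')
for n in ('wrist','side'):
    P=cloud(n); r=np.hypot(P[:,0]-506.5,P[:,1]-235.3)
    fl=P[(r<54)&(r>36)&(P[:,2]>114)&(P[:,2]<134)]
    A=np.c_[fl[:,:2]-[506.5,235.3],np.ones(len(fl))]; f=np.linalg.lstsq(A,fl[:,2],rcond=None)[0]; print(n,'plane',f.round(4),np.median(fl[:,2]))
    print(ext(P,(506.5,235.3),60,121,128))
a=cv2.imread('pics/side_%.2f.png'%(s['time_s']-.05))
import glob;f=sorted(glob.glob('pics/side_9*'))[-1]
cv2.imwrite('pics/c2.png',cv2.resize(cv2.imread(f)[90:220,100:273],None,fx=4,fy=4,interpolation=cv2.INTER_CUBIC))
E
```

```text
[507.84604514 238.57543044 128.57159684] [-6.09971899 -4.63929913 13.89494727]
wrist plane [-2.400000e-03  1.000000e-04  1.241885e+02] 124.11233294250158
(10197, array([457.1, 184.2, 121.1]), array([561.9, 292.8, 128. ]), array([509.5, 238.5, 124.5]))
side plane [8.000000e-03 1.890000e-02 1.217555e+02] 121.67594532522509
(397, array([453.3, 181.6, 121. ]), array([560.9, 286.6, 127.9]), array([507.1, 234.1, 124.4]))
```

View pics/c2.png

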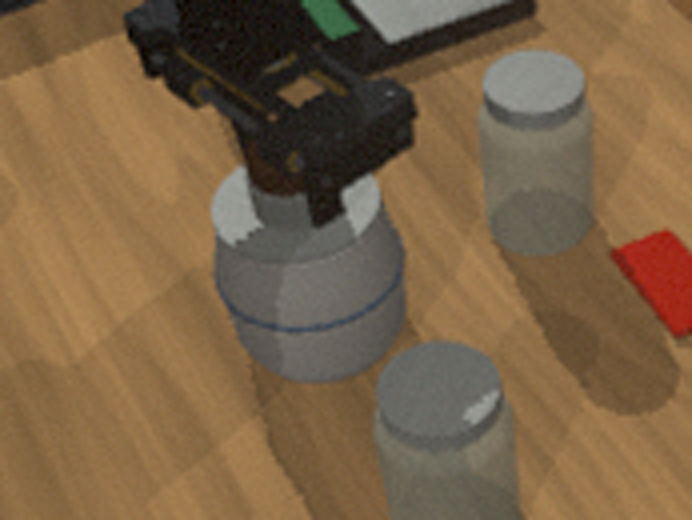

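The crop shows the flange flush on the rim at about (300,215). Its top is at z=124.2 with a slope of about 0.002, so it is home. I'll relieve the push, then release.

Emit:
drive_tool:
  deltas:
    - [0,0,-0.05,0,0,0,1]
    - [0,0,-0.03,0,0,0,1]
    - [0,0,0,0,0,0,1]
  grip_force: 10

```text
time_s: 9.78
tcp_pos: [508.0, 238.7, 128.5]
ee_rot: [0.0, 0.992, 0.124, 0.001]
contact_force: [-2.8, -1.0, 7.7]
finger_gap: 56.1
```

Emit:
drive_tool:
  deltas:
    - [0,0,0,0,0,0,0.33]
    - [0,0,0,0,0,0,0.28]
    - [0,0,0,0,0,0,0.15]
    - [0,0,0,0,0,0,0]
    - [0,0,0,0,0,0,0]

```text
time_s: 10.2
tcp_pos: [507.6, 238.5, 127.5]
ee_rot: [0.0, 0.992, 0.124, -0.0]
contact_force: [-0.2, 0.8, -0.1]
finger_gap: 75.1
```

Emit:
drive_tool:
  deltas:
    - [0,0,0,0,0,0,0]
    - [0,0,0,0,0,0,0]
    - [0,0,0,0,0,0,0]
    - [0,0,0,0,0,0,0]
    - [0,0,0,0,0,0,0]

```text
time_s: 10.62
tcp_pos: [507.6, 238.5, 127.6]
ee_rot: [0.0, 0.992, 0.124, -0.0]
contact_force: [-0.7, -0.4, -0.4]
finger_gap: 87.0
```

Emit:
drive_tool:
  deltas:
    - [0,0,-0.5,0,0,0,0]
    - [0,0,-1.5,0,0,0,0]
    - [0,0,-2.5,0,0,0,0]
    - [0,0,-2.5,0,0,0,0]
    - [0,0,-2,0,0,0,0]

```text
time_s: 11.03
tcp_pos: [507.7, 238.8, 219.8]
ee_rot: [-0.0, 0.992, 0.124, 0.001]
contact_force: [0.6, 0.3, 0.4]
finger_gap: 86.9
```

Emit:
drive_tool:
  deltas:
    - [0,0,-1,0,0,0,0]
    - [0,0,0,0,0,0,0]
    - [0,0,0,0,0,0,0]

```text
time_s: 11.28
tcp_pos: [507.6, 238.4, 227.2]
ee_rot: [0.0, 0.992, 0.124, 0.0]
contact_force: [-0.4, -0.5, -0.2]
finger_gap: 87.4
```

```bash
python3 - <<'E'
from h import *
from scipy.spatial.transform import Rotation as R
s,d=grab('side'); print(s['time_s'],s['tcp_pos'],s['contact_force'])
s,d=grab('wrist'); q=s['ee_rot']; r=R.from_quat([q[1],q[2],q[3],q[0]])
for n in ('wrist','side'):
    P=cloud(n); rr=np.hypot(P[:,0]-506.5,P[:,1]-235.3)
    fl=P[(rr<53)&(rr>32)&(P[:,2]>114)&(P[:,2]<134)]
    A=np.c_[fl[:,:2]-[506.5,235.3],np.ones(len(fl))]; print(n,'plane',np.linalg.lstsq(A,fl[:,2],rcond=None)[0].round(4))
    for a in ((120,128),(162,170),(176,186)):
        e=ext(P,(507,236),60 if a[0]<130 else 30,*a); print(e)
    if e: print('tool d',r.inv().apply(e[3]-s['tcp_pos']))
import glob
a=cv2.resize(cv2.imread(sorted(glob.glob('pics/side_1*'))[-1])[90:210,100:260],(480,360)); b=cv2.resize(cv2.imread(sorted(glob.glob('pics/wrist_1*'))[-1]),(320,240))
b=cv2.copyMakeBorder(b,0,120,0,0,0); cv2.imwrite('pics/c3.png',np.hstack([a,b]))
E
```

```text
11.2833 [507.59083876 238.38007988 227.22203581] [-0.3653384  -0.50952555 -0.23888756]
wrist plane [6.000000e-04 5.000000e-04 1.242023e+02]
(6932, array([452.6, 183.1, 120.1]), array([561.8, 293. , 127.9]), array([507.2, 238.1, 124. ]))
(2458, array([482.1, 213.5, 162.2]), array([532.4, 263.7, 170. ]), array([507.2, 238.6, 166.1]))
(688, array([496.8, 228. , 176. ]), array([518. , 249.4, 183.8]), array([507.4, 238.7, 179.9]))
tool d [ 0.30727286 -0.55847514 46.57150557]
side plane [4.400000e-03 7.800000e-03 1.217319e+02]
(566, array([452.1, 181.5, 120. ]), array([561.1, 290.3, 127.8]), array([506.6, 235.9, 123.9]))
(152, array([483. , 211.6, 162.3]), array([530.8, 260.4, 169.8]), array([506.9, 236. , 166.1]))
(46, array([497.4, 227.1, 176. ]), array([516.7, 247.5, 181.7]), array([507. , 237.3, 178.9]))
tool d [-0.42251979  0.70030607 47.57294081]
```

View pics/c3.png

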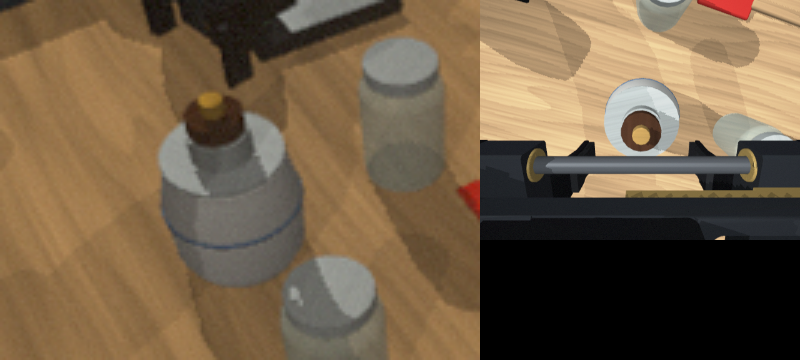

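Left crop: the pair is seated, with the cap still nested at (213,120) and the knob at (209,100). Right, wrist view: the knob at (641,134) is centred between the fingers. The flange plane is level at z=124.2 and the TCP is within 1 mm of the knob axis, so I'll descend onto the knob.

Emit:
drive_tool:
  deltas:
    - [0,-0.03,1.5,0,0,0,0.2]
    - [0,0,1.5,0,0,0,0.3]
    - [0,0,1.2,0,0,0,0.4]
    - [0,0,0.8,0,0,0,0.4]
    - [0,0,0.4,0,0,0,0.4]
  grip_force: 15

```text
time_s: 11.8
tcp_pos: [506.8, 238.3, 171.7]
ee_rot: [0.0, 0.992, 0.124, -0.001]
contact_force: [-0.4, 0.1, 1.2]
finger_gap: 61.5
```

Emit:
drive_tool:
  deltas:
    - [0,0,0.3,0,0,0,0.4]
    - [0,0,0,0,0,0,0.4]
    - [0,0,0,0,0,0,0.4]

```text
time_s: 12.05
tcp_pos: [507.8, 238.9, 171.0]
ee_rot: [-0.0, 0.992, 0.124, 0.0]
contact_force: [0.4, -1.0, 0.4]
finger_gap: 53.4
```

Emit:
drive_tool:
  deltas:
    - [0,0,0.1,0,0,0,0.5]
    - [0,0,0,0,0,0,0.6]
    - [0,0,0,0,0,0,0.68]
    - [0,0,0,0,0,0,0.72]
    - [0,0,0,0,0,0,0.8]

```text
time_s: 12.47
tcp_pos: [507.6, 238.8, 169.8]
ee_rot: [0.0, 0.992, 0.124, 0.0]
contact_force: [0.3, -0.7, -0.6]
finger_gap: 26.8
```

Emit:
drive_tool:
  deltas:
    - [0,0,0,0,0,0,1]
    - [0,0,0,0,0,0,1]
    - [0,0,0,0,0,0,1]
    - [0,0,0,0,0,0,1]
    - [0,0,0,0,0,0,1]

```text
time_s: 12.88
tcp_pos: [507.7, 238.8, 169.7]
ee_rot: [0.0, 0.992, 0.124, 0.0]
contact_force: [-0.3, -0.5, 0.8]
finger_gap: 21.3
```

Emit:
drive_tool:
  deltas:
    - [0,0,0,0,0,0,1]
    - [0,0,0,0,0,0,1]

```text
time_s: 13.05
tcp_pos: [507.6, 238.8, 169.7]
ee_rot: [0.0, 0.992, 0.124, 0.0]
contact_force: [0.3, -0.2, 1.6]
finger_gap: 21.6
```

Gripped at 21.5 mm, which matches the 22 mm knob. Lifting slowly.

Emit:
drive_tool:
  deltas:
    - [0,0,-0.2,0,0,0,1]
    - [0,0,-0.4,0,0,0,1]
    - [0,0,-0.5,0,0,0,1]
    - [0,0,-0.6,0,0,0,1]
    - [0,0,-0.8,0,0,0,1]

```text
time_s: 13.47
tcp_pos: [507.5, 238.7, 195.1]
ee_rot: [0.0, 0.992, 0.124, -0.0]
contact_force: [0.8, 1.0, -0.5]
finger_gap: 21.3
```

Emit:
drive_tool:
  deltas:
    - [0,0,-1,0,0,0,1]
    - [0,0,-1.2,0,0,0,1]
    - [0,0,-1.2,0,0,0,1]
    - [0,0,-1.2,0,0,0,1]
    - [0,0,-1.2,0,0,0,1]

```text
time_s: 13.88
tcp_pos: [507.7, 238.8, 254.3]
ee_rot: [0.0, 0.992, 0.124, 0.0]
contact_force: [0.6, -1.2, 0.1]
finger_gap: 21.1
```

Emit:
drive_tool:
  deltas:
    - [0,0,-0.9,0,0,0,1]
    - [0,0,-0.6,0,0,0,1]
    - [0,0,-0.2,0,0,0,1]
    - [0,0,0,0,0,0,1]
    - [0,0,0,0,0,0,1]

```text
time_s: 14.3
tcp_pos: [507.4, 238.6, 269.1]
ee_rot: [0.0, 0.992, 0.124, -0.0]
contact_force: [0.3, 0.6, -1.2]
finger_gap: 21.4
```

Emit:
drive_tool:
  deltas:
    - [0,0,0,0,0,0,1]
    - [0,0,0,0,0,0,1]
    - [0,0,0,0,0,0,1]
    - [0,0,0,0,0,0,1]
    - [0,0,0,0,0,0,1]

```text
time_s: 14.72
tcp_pos: [507.5, 238.7, 269.5]
ee_rot: [0.0, 0.992, 0.124, -0.0]
contact_force: [-0.1, 0.2, -1.0]
finger_gap: 21.3
```

```bash
python3 - <<'E'
from h import *
s,d=grab('side'); print(s['time_s'],s['tcp_pos'],s['contact_force'],s['finger_gap'])
t=s['time_s']; a=cv2.imread('pics/side_%.2f.png'%t)[30:230,90:290]
s,d=grab('scene'); b=cv2.imread('pics/scene_%.2f.png'%s['time_s'])[60:260,260:460]
cv2.imwrite('pics/c4.png',cv2.resize(np.hstack([a,b]),(800,400),interpolation=cv2.INTER_CUBIC))
for n in ('scene','side'):
    P=cloud(n)
    for zl,zh,r in ((119,128,60),(155,166,40),(240,275,30)): print(n,ext(P,(507,236),r,zl,zh))
E
```

```text
14.7167 [507.51516487 238.74468992 269.47047273] [-0.08675826  0.20403459 -0.95379221] 21.312825748588917
scene (568, array([453. , 181.6, 119.1]), array([561.7, 292.9, 127.9]), array([507.4, 237.2, 123.5]))
scene (158, array([484.5, 216.7, 155.4]), array([529.9, 257.6, 163.9]), array([507.2, 237.2, 159.6]))
scene (278, array([491.2, 212.4, 249.2]), array([533.7, 262.1, 274.9]), array([512.5, 237.3, 262.1]))
side (606, array([452. , 181.3, 119. ]), array([560.5, 290.7, 127.9]), array([506.2, 236. , 123.5]))
side (161, array([486.3, 215.8, 155.5]), array([527.4, 257.8, 163. ]), array([506.9, 236.8, 159.2]))
side (282, array([481.9, 210.4, 248.1]), array([531.8, 255.9, 274.8]), array([506.8, 233.1, 261.5]))
```

View pics/c4.png

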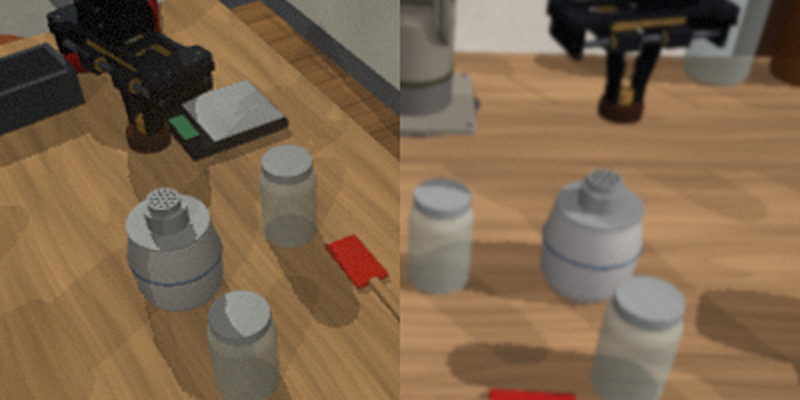

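The picture shows the vented inner lid seated in the crock, neck at (163,200) left and (603,182) right. The cap is held level well above it, at (148,135) left and (622,105) right. Handing in.

```bash
python3 -c "
from station import order; print(order.close_job())"
```

```text
the job is handed in; nothing more can be done
None
```

The job is handed in at about 15 s on the robot clock: the steel inner lid is seated in the crock, and the gripper is holding the wooden outer lid above it. The interface gives no verdict, so this rests on my own checks.

**What I did:** I carried the nested pair to the crock by the steel collar. I lowered it until the rim took the load (contact force up to about 14 N) and let go. Then I gripped the brass knob and lifted the outer lid straight up by about 100 mm.

**Last checks:**
- **Inner lid:** with the pair released, the wrist camera put the flange top at z = 124.2 mm, where 124 is nominal, and level to about 0.001 rad. The side camera read the flange 2.5 mm lower and tilted about 0.009 rad, still within limits. In the side camera, which had measured the rim before placing, the lid is centred to within about 1 mm. After lifting the cap, the lid's outline was in the same place to within about 1 mm.
- **Outer lid:** it looks level in the final picture, about 100 mm above its nested place. The gripper opening held steady at 21.3 mm on the 22 mm knob, at the 15 N I set.
- **Crock and bystanders:** the crock looked upright in the final picture, and nothing measured pointed to it moving. The bystanders in view, the two jars and the spatula, looked undisturbed. I did not measure the bystanders again at the end.

**Disagreement:** the wrist camera read the lid's y position about 2 mm higher than the side camera, which is within the stated calibration error.

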